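Settle the sieve's weighted wheel on the balancing rollers

ROBOT

A 6-joint arm with a two-finger parallel gripper is mounted at the origin on the work surface. World frame = base frame: x ahead of the robot, y to its left, z up, the work surface at z = 0. Lengths are in m, angles in degrees, forces in N, time in s.
With the tool pointing down it reaches from about 0.375 to 0.9 m from the base axis. Payload 3.1 kg.
Tool frame: the origin (TCP) lies on the front face of the gripper's body, between the roots of the fingers; the fingertips stand 70 mm ahead of it and the grasp point (between the pads) lies 51 mm ahead of it (bot.tip_extent is the distance from the TCP to the fingertips, in m); z points along the fingers, x is the direction in which the jaws open and shut, and the axes are right-handed (so a half turn about z gives the same grasp; the last joint's range is limited). The gripper opens to 87 mm and grips with 3 to 60 N. Pads are 19 mm wide; open, the fingers measure 117 mm over their backs; the gripper's body (75 mm by 190 mm) begins 51 mm behind the grasp point.
Start: joints at [-76.519, 30.224, 82.088, -0, 67.689, -10.227], TCP at [0.251, -0.572, 0.292] pointing down, gripper open.
Joint ranges: [-176.69, 176.69], [-43.24, 126.21], [12.49, 139.97], [-82, 262], [0, 151.66], [-163.58, 163.58]. Speed limits (degrees/s): [159.86, 159.86, 180, 180, 180, 180].

INTERFACE

Orientations are given as a 3x3 rotation matrix whose columns are the frame's x, y, z axes.
In Python, from rig import bot, viewer, ticket gives the robot as it stands. The module is installed in compiled form; this text tells all that it offers.
- The arm moves only by the tool arm_command, never from a script. Its argument "targets" is a list of rows, each an object with "rot": the turn, a rotation vector about the tool's x, y, z in degrees, a list of three; "offset": the shift along the tool's x, y, z in cm, a list of three; "gripper": the closure, from 0 (fully open) to 1 (shut). A call has 1 to 8 rows; each row is the pose to reach, as a shift and turn from the pose commanded when the call began, along the tool's axes at that moment; what a row does not reach only later rows make up. A row lasts 1/10 s, in which the tool goes at most 50 mm and 8.59 degrees, less where a joint would pass 70% of its speed; a pose out of reach is approached as far as the arm can. A call with a gripper value outside its range is refused whole. The fingers move at their own pace and stop on an object; the grip force is fixed at half the most. Time passes only in rows, so rows that repeat a pose let the fingers close. It gives the time, the measured TCP pose, the force and the opening at its end, in the units of the state.
- bot.read_state(): the state, without advancing time (a new reading comes with each control period).
- viewer.capture(name): name is "side" or "top"; returns a dict with "frame" (400x640x3 uint8, red, green, blue), "fx", "fy", "cx", "cy" (pixels), "view" (4x4, takes a point from world to camera coordinates). Camera axes: x right, y down, z forward; pixel columns grow to the right and rows downward; lengths in m; the calibration is good to about 2 mm. A picture is of the moment at which its call begins. There is no depth.
- ticket.hand_in(): hands the job in, once; it reports no verdict.
The state is a dict: "time_s": time; "joint_positions": joint angles; "qvel": joint speeds; "tau": joint torques, N m; "position": TCP position; "tcp_rot": TCP orientation; "force": force on the tool from outside, world axes, zero at the start; "moment": the same for the moment, N m; "opening": opening from 0.0 (shut) to 1.0 (fully open).
Only numpy, scipy, OpenCV 4.12 (cv2) and the standard library are available. Lean on these libraries where they do the work, as an engineer would, in place of code of your own. Each camera call takes 0.05 s, during which the arm holds its last target. There are 200 camera calls.

TASK

Take the belt wheel that carries the round weights out of the wooden rack and lay its shaft gently across the four rollers of the balancing stand, with the wheel hanging midway between the two pairs. Let go, so that it turns by itself until it rests with its heavy side straight down. Leave the plain wheel in the rack.

Things in the scene. Friction and masses are not known exactly. Their poses are not given: they have to be found in the camera images.
- weighted_wheel: grey belt wheel, 110 mm diameter, 24 mm wide, flat faces, with a round dark weight (34 mm diameter, 10 mm thick) on each face; about 0.5 kg. Shaft 16 mm thick, out to 75 mm either side of the centre; hub 25 mm. Origin at its centre, x along the shaft. The weights are 34 mm from the centre towards own -y (the heavy side): own +y must end on top. At first they are level with the shaft.
- plain_wheel: the same belt wheel (110 mm diameter, 24 mm wide, same shaft) without any weights, in the other seat of the rack; origin at its centre, x along the shaft. It stays there.
- rack: fixed wooden rack, 90 mm (x) by 246 mm (y), with two seats 60 mm either side of its middle along y. The wheels stand in them upright, shafts level along x, centres 71 mm above the table; the wood is at most 40 mm high and holds only the lower rims, so a wheel lifts straight up. Origin: centre of the underside, on the table.
- stand: fixed balancing stand, base 170 (x) by 110 mm (y). Origin: centre of its underside, on the table. Four free rollers, 48 mm diameter, tops 86 mm up, at x = +-56, y = +-25 mm. The shaft sinks between them: lying along x at y = 0, axis 82 mm above the table, either way round. The wheel hangs between two uprights 74 mm apart, clear of the base; let free it swings and rests within about 6 s.
There are look-alikes about, which are no part of the job. Leave any pink look-alike of the stand alone.

How it is judged:
By the outcome, as a careful person would: the job done as asked, in the order asked, and still so for the second after the job is handed in, with the robot touching nothing.
It also fails if it takes over 51 s, if anything falls off the work surface, if the arm or the gripper's body presses on something with over 40 N, if the wrist force passes 120 N, or if a joint passes its speed limit or range.

## Working session

There is one attempt and no reset: what is moved stays moved. The work goes in short steps, Python scripts to look and compute and a tool call to move; the robot and the scene stay as the last step left them, time stands still between calls to the robot, and variables do not carry over. Pictures are saved under pics/ and viewed, about 8 in all and at most 12, crops included, and the job is handed in when it is done.

Besides the shell and the picture viewer there is one more tool, called after "Emit:" as a command line: name --argument value ..., lists and objects as JSON in quotes. arm_command: Moves the arm, as the interface text tells. Its arguments: {"type":"object","properties":{"targets":{"type":"array"}},"required":["targets"]}

```bash
mkdir -p pics; cat > h.py <<'E'
import numpy as np, cv2
from rig import bot, viewer, ticket
def cap(n,f=None):
    c=viewer.capture(n)
    if f: cv2.imwrite('pics/'+f,c['frame'][:,:,::-1])
    return c
def ray(c,u,v):
    V=np.array(c['view']);R=V[:3,:3];o=-R.T@V[:3,3]
    return o,R.T@np.array([(u-c['cx'])/c['fx'],(v-c['cy'])/c['fy'],1])
def onz(c,u,v,z):
    o,d=ray(c,u,v);return o+d*(z-o[2])/d[2]
def proj(c,p):
    V=np.array(c['view']);q=V[:3,:3]@np.array(p)+V[:3,3]
    return np.array([c['fx']*q[0]/q[2]+c['cx'],c['fy']*q[1]/q[2]+c['cy']])
E
python3 - <<'E'
from h import *
for n in('top','side'):
    c=cap(n,n+'0.png');o,_=ray(c,0,0);print(n,o,c['fx'],c['cx'],c['cy'],np.round(c['view'],3).tolist())
print(bot.read_state())
E
```

```text
top [0.37411518 0.02294392 0.86463308] 365.2685081471089 318.16159499538 196.57205775226154 [[-0.002, -1.0, 0.015, 0.011], [-0.992, 0.0, -0.127, 0.481], [0.127, -0.015, -0.992, 0.81], [0.0, 0.0, 0.0, 1.0]]
side [0.09812365 1.02903792 0.72287036] 503.77289751194905 316.72103582786616 197.66996539081606 [[-0.939, -0.342, -0.024, 0.462], [-0.151, 0.475, -0.867, 0.152], [0.308, -0.811, -0.498, 1.164], [0.0, 0.0, 0.0, 1.0]]
{'time_s': 0.1, 'joint_positions': array([-7.65186835e+01,  3.02735351e+01,  8.21477330e+01, -2.06475875e-03,
        6.76880575e+01, -1.02268605e+01]), 'qvel': array([ 0.0444054 , -0.02043413, -0.09485882,  0.08538092,  0.00785377,
        0.01797653]), 'tau': array([-1.52625930e-04, -4.40984845e+01, -1.77150589e+01,  6.34174864e-02,
        5.33688767e-02, -4.19520256e-05]), 'position': array([ 0.25120233, -0.57173916,  0.29137775]), 'tcp_rot': array([[ 4.02090558e-01, -9.15599779e-01, -4.77250115e-04],
       [-9.15597966e-01, -4.02090725e-01,  1.84774320e-03],
       [-1.88369111e-03, -3.05990860e-04, -9.99998179e-01]]), 'force': array([ 0.32634229, -0.35956012, -1.32773936]), 'moment': array([0.01190173, 0.0568206 , 0.07133626]), 'opening': 0.9993884480083569}
```

View pics/top0.png

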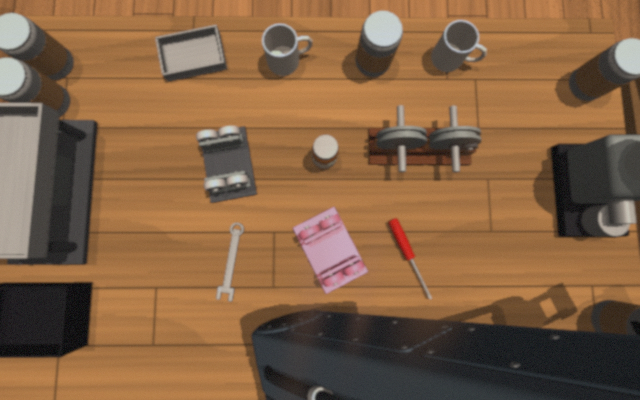

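View pics/side0.png

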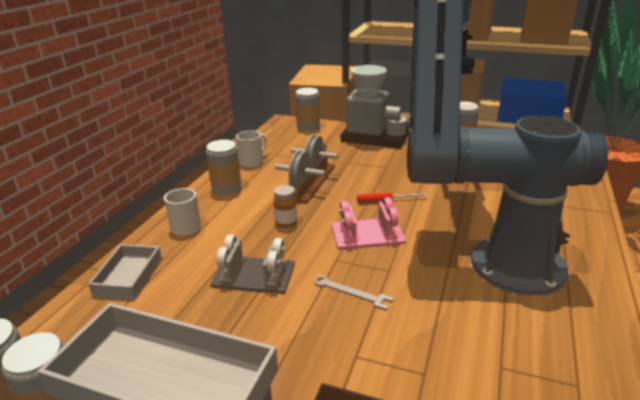

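The top view shows two wheels in the rack, at (403,138) and (454,138). The grey stand is at (228,163) and its pink look-alike at (330,250). Either rack wheel could be the target, so I'll check both in a close crop.

```bash
python3 - <<'E'
import cv2,numpy as np
t=cv2.imread('pics/top0.png');s=cv2.imread('pics/side0.png')
a=cv2.resize(t[95:180,360:490],None,fx=6,fy=6,interpolation=3)[:,:780]
a=cv2.resize(t[95:180,360:490],(400,262),interpolation=3)
b=cv2.resize(s[130:202,265:345],(400,300+60),interpolation=3)[:300]
g=cv2.resize(t[120:205,190:265],(400,453),interpolation=3)[:,:]
o=np.zeros((600,800,3),np.uint8);o[:262,:400]=a;o[290:590,:400]=b;o[:453,400:]=g
cv2.imwrite('pics/crop1.png',o)
E
```

```text
(no output)
```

View pics/crop1.png

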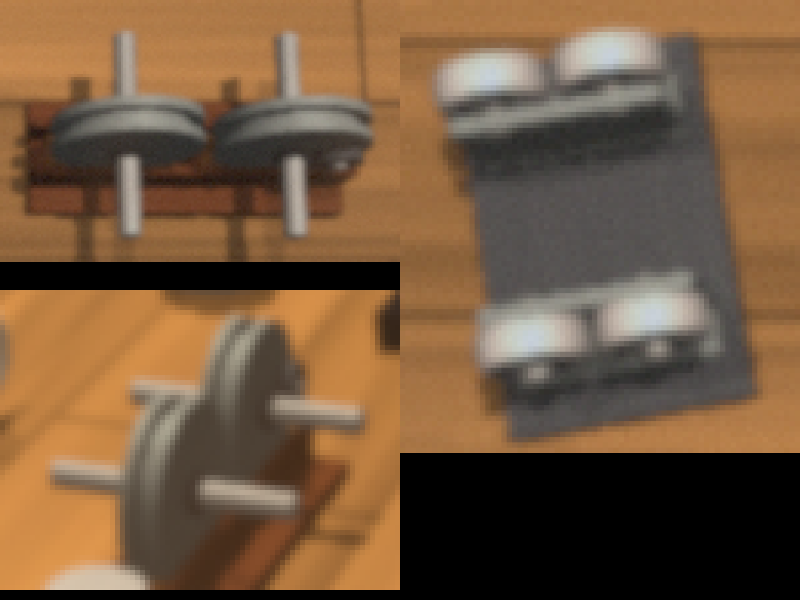

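The right-hand wheel, at (454,138), carries the round weights: one shows at about (470,147), towards world −y. The wheel at (403,138) has none. So I pick (454,138), and the target stand is the grey one at (228,163), not the pink. Next I'll measure both.

```bash
python3 - <<'E'
from h import *
c=cap('top');f=c['frame'];hsv=cv2.cvtColor(f,cv2.COLOR_RGB2HSV)
# shaft: bright low-sat rows
for nm,x0,x1 in(('W',444,466),('P',393,413)):
  for rows in((104,122),(150,176)):
    out=[]
    for v in range(*rows):
        w=((hsv[v,x0:x1,1]<70)&(hsv[v,x0:x1,2]>110)).astype(float)
        if w.sum()>=3: out.append((v,(w*np.arange(x0,x1)).sum()/w.sum()+0,int(w.sum())))
    out=np.array(out);k=np.polyfit(out[:,0],out[:,1],1)
    print(nm,rows,out[0],out[-1],'u at ends',np.polyval(k,out[[0,-1],0]))
    for v in out[[0,-1],0]: print('   ',onz(c,np.polyval(k,v),v,0.075).round(4))
# stand rollers
m=((hsv[:,:,1]<60)&(hsv[:,:,2]>150)).astype(np.uint8);m[:,:190]=0;m[:,262:]=0;m[:115]=0;m[205:]=0
n,l,s,ce=cv2.connectedComponentsWithStats(m)
for i in range(1,n):
    if s[i,4]>20: print(s[i],ce[i],onz(c,*ce[i],0.08).round(4))
# base
d=((hsv[:,:,1]<90)&(hsv[:,:,2]<120)|(m>0)).astype(np.uint8);d[:,:190]=0;d[:,265:]=0;d[:115]=0;d[210:]=0
k=max(cv2.findContours(d,0,1)[0],key=cv2.contourArea);r=cv2.minAreaRect(k);print(r)
print(cv2.approxPolyDP(k,4,True)[:,0].tolist())
p=cv2.boxPoints(r);print([onz(c,*q,0.01)[:2].round(4).tolist() for q in p])
E
```

```text
W (104, 122) [106.  453.5   4. ] [121.  453.5   6. ] u at ends [452.89338235 453.54411765]
    [ 0.6823 -0.2944  0.075 ]
    [ 0.6472 -0.2942  0.075 ]
W (150, 176) [150.  455.5   6. ] [171.  456.5   4. ] u at ends [455.4743083  456.29841897]
    [ 0.5802 -0.2952  0.075 ]
    [ 0.5326 -0.2946  0.075 ]
P (104, 122) [106. 400.   5.] [121.  400.5   6. ] u at ends [400.38602941 400.55147059]
    [ 0.6819 -0.1751  0.075 ]
    [ 0.6468 -0.1744  0.075 ]
P (150, 176) [150. 402.   7.] [171.  402.5   4. ] u at ends [401.89328063 402.10671937]
    [ 0.58   -0.1753  0.075 ]
    [ 0.5325 -0.1743  0.075 ]
[219 126  19   9 120] [228.24166667 129.525     ] [0.6243 0.2096 0.08  ]
[197 130  19   9 123] [205.91869919 133.48780488] [0.6152 0.2584 0.08  ]
[228 173  18  11 150] [236.18       177.88666667] [0.5159 0.1893 0.08  ]
[205 177  19  11 152] [213.66447368 182.15789474] [0.5064 0.2377 0.08  ]
((225.93118286132812, 162.7293701171875), (72.34882354736328, 49.21775436401367), 80.13418579101562)
[[244, 127], [238, 133], [237, 127], [223, 127], [216, 137], [212, 130], [197, 134], [199, 142], [239, 136], [199, 145], [208, 177], [245, 172], [229, 175], [228, 184], [226, 177], [207, 179], [211, 201], [255, 193]]
[[0.642, 0.3046], [0.6633, 0.1889], [0.4897, 0.1557], [0.4697, 0.2686]]
```

```bash
python3 - <<'E'
from h import *
c=cap('top')
for z in(0.005,.01,.015,.02):
    P=[onz(c,u,v,z)[:2] for u,v in((210.6,202.5),(245.3,126.8),(256.6,194))]
    print(z,(P[0]+P[1])/2,np.linalg.norm(P[0]-P[1]),np.linalg.norm(P[2]-P[1]),np.linalg.norm(P[2]-P[0]),np.degrees(np.arctan2(*(P[1]-P[2])[::-1])))
s=cap('side');f=s['frame']
for cx,cy in((.5655,.2238),(.5684,.2269)):
  e=np.array([np.cos(.185),np.sin(.185)]);g=np.array([-e[1],e[0]])
  im=f.copy()
  for a in(-.056,.056):
    for b in(-.025,.025):
      p=np.array([cx,cy])+a*e+b*g
      print(proj(s,[*p,.062]).round(1),end=' ')
  print([proj(s,[*(np.array([cx,cy])+a*e+b*g),.012]).round(1).tolist() for a in(-.085,.085) for b in(-.055,.055)])
cv2.imwrite('pics/stand.png',cv2.resize(f[220:300,200:305],None,fx=7,fy=7,interpolation=3)[:,:,::-1])
E
```

```text
0.005 [0.56284378 0.22508565] 0.20021030096083517 0.16728511820323158 0.10968699345256305 10.521095372064416
0.01 [0.56174606 0.2239099 ] 0.19904579073680528 0.16631211516821884 0.10904900617265985 10.52109537206442
0.015 [0.56064833 0.22273416] 0.1978812805127755 0.16533911213320615 0.10841101889275663 10.52109537206441
0.02 [0.5595506  0.22155841] 0.1967167702887456 0.1643661090981934 0.10777303161285341 10.521095372064414
[277.6 246.6] [272.3 259.8] [230.1 242.9] [223.  255.8] [[293.9, 257.5], [283.6, 287.8], [224.6, 251.9], [208.8, 281.0]]
[275.9 247.1] [270.5 260.4] [228.3 243.4] [221.2 256.3] [[292.3, 258.0], [281.8, 288.4], [222.9, 252.4], [206.9, 281.6]]
```

View pics/stand.png

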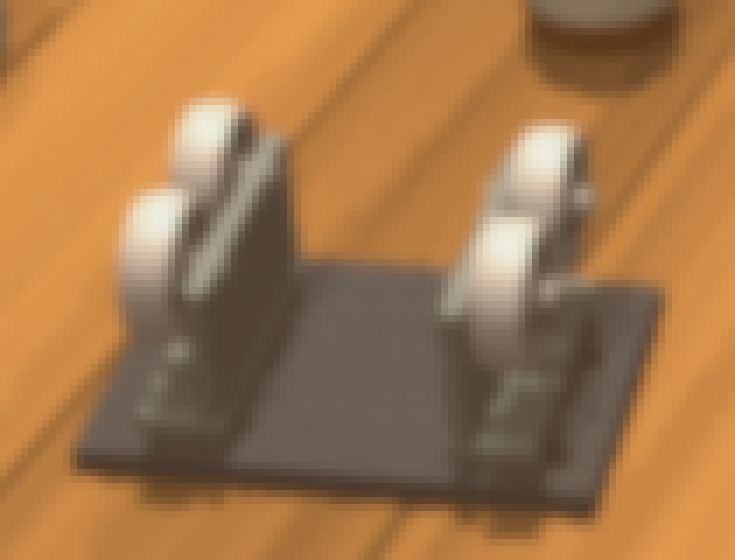

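Base corners and rollers agree on the stand centre to within about 3 mm: (0.5635, 0.225), yaw 10.6°. The weighted wheel is at (0.6075, −0.2947), shaft along x. Now I'll reach, keeping clear of the coffee machine.

Emit:
arm_command --targets '[{"rot":[0,0,-66.3],"offset":[-14,-20.3,0],"gripper":0},{"rot":[0,0,-66.3],"offset":[-14,-20.3,0],"gripper":0},{"rot":[0,0,-66.3],"offset":[-14,-20.3,0],"gripper":0},{"rot":[0,0,-66.3],"offset":[-14,-20.3,0],"gripper":0},{"rot":[0,0,-66.3],"offset":[-14,-20.3,0],"gripper":0},{"rot":[0,0,-66.3],"offset":[-11,-43.8,0],"gripper":0},{"rot":[0,0,-66.3],"offset":[-11,-43.8,0],"gripper":0},{"rot":[0,0,-66.3],"offset":[-11,-43.8,0],"gripper":0}]'

```text
time_s: 1.05
position: [0.5264, -0.3189, 0.2925]
tcp_rot: [[1.0, 0.006, 0.0], [0.006, -1.0, -0.0], [0.0, 0.0, -1.0]]
force: [0.4, -1.3, 0.9]
opening: 1.003
```

Emit:
arm_command --targets '[{"rot":[0,0,0.3],"offset":[8.1,-2.4,0],"gripper":0},{"rot":[0,0,0.3],"offset":[8.1,-2.4,0],"gripper":0},{"rot":[0,0,0.3],"offset":[8.1,-2.4,7],"gripper":0},{"rot":[0,0,0.3],"offset":[8.1,-2.4,7],"gripper":0},{"rot":[0,0,0.3],"offset":[8.1,-2.4,7],"gripper":0}]'

```text
time_s: 1.55
position: [0.604, -0.2941, 0.2178]
tcp_rot: [[1.0, -0.004, -0.008], [-0.004, -1.0, 0.005], [-0.008, -0.005, -1.0]]
force: [-0.4, 0.4, -0.6]
opening: 1.0
```

```bash
python3 - <<'E'
from h import *
s=bot.read_state();print(s['position'],s['tcp_rot'].round(4).tolist())
t=cap('top');d=cap('side')
w=np.array([.6075,-.2947,.071]);im=d['frame'][:,:,::-1].copy();it=t['frame'][:,:,::-1].copy()
for q in([.075,0,0],[-.075,0,0],[0,0,.055]):
    for c,i in((d,im),(t,it)):
        u=proj(c,w+q);print(u.round(1));i[int(round(u[1])),int(round(u[0]))]=(0,0,255)
o=np.hstack([cv2.resize(im[100:210,250:350],(400,440),interpolation=0),cv2.resize(it[80:190,390:490],(400,440),interpolation=0)])
cv2.imwrite('pics/app.png',o)
E
```

```text
[ 0.60401799 -0.29413163  0.21778713] [[1.0, -0.0043, -0.0076], [-0.0043, -1.0, 0.0053], [-0.0076, -0.0053, -1.0]]
[291. 149.]
[452.3 106.6]
[336.6 155. ]
[455.6 171.4]
[313.  135.4]
[464.  131.2]
```

View pics/app.png

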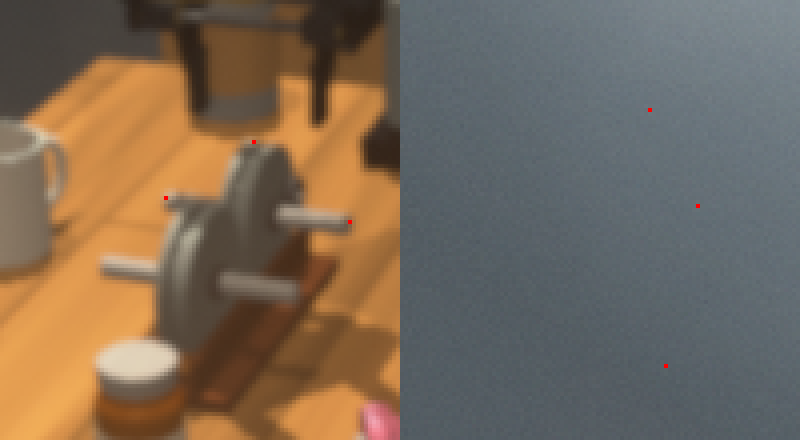

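The side view shows the predicted shaft ends and rim top lying on the weighted wheel, with the fingers above and straddling it. Descending.

Emit:
arm_command --targets '[{"rot":[0,0,0],"offset":[0,0,0],"gripper":0},{"rot":[0,0,0],"offset":[0,0,0],"gripper":0}]'

```text
time_s: 1.85
position: [0.6064, -0.2968, 0.2244]
tcp_rot: [[1.0, -0.006, 0.003], [-0.006, -1.0, -0.002], [0.003, 0.002, -1.0]]
force: [1.0, -0.8, -0.3]
opening: 1.002
```

```bash
python3 - <<'E'
from h import *
s=bot.read_state();print(s['position'],s['tcp_rot'].round(4).tolist())
E
```

```text
[ 0.60642004 -0.29680677  0.22440956] [[1.0, -0.0056, 0.0032], [-0.0056, -1.0, -0.0022], [0.0032, 0.0022, -1.0]]
```

Emit:
arm_command --targets '[{"rot":[0,0,-0.3],"offset":[0.1,-0.1,2],"gripper":0},{"rot":[0,0,-0.3],"offset":[0.1,-0.1,4],"gripper":0},{"rot":[0,0,-0.3],"offset":[0.1,-0.1,5.3],"gripper":0},{"rot":[0,0,-0.3],"offset":[0.1,-0.1,6.3],"gripper":0},{"rot":[0,0,-0.3],"offset":[0.1,-0.1,6.3],"gripper":0},{"rot":[0,0,-0.3],"offset":[0.1,-0.1,6.3],"gripper":0}]'

```text
time_s: 2.45
position: [0.6071, -0.2952, 0.1597]
tcp_rot: [[1.0, 0.0, 0.001], [0.0, -1.0, -0.0], [0.001, 0.0, -1.0]]
force: [-0.6, -0.7, -0.8]
opening: 0.997
```

```bash
python3 - <<'E'
from h import *
for i in range(3):
    cap('side');s=bot.read_state();print(s['position'].round(4),s['force'].round(1))
E
```

```text
[ 0.6073 -0.2954  0.1601] [0.7 0.2 1. ]
[ 0.6073 -0.2954  0.1603] [ 0.6  0.6 -0. ]
[ 0.6073 -0.2953  0.1603] [ 0.1 -0.2 -0. ]
```

Emit:
arm_command --targets '[{"rot":[0,0,0],"offset":[0,0,0.1],"gripper":0.5},{"rot":[0,0,0],"offset":[0,0,0.1],"gripper":0.65},{"rot":[0,0,0],"offset":[0,0,0.1],"gripper":1},{"rot":[0,0,0],"offset":[0,0,0.1],"gripper":1},{"rot":[0,0,0],"offset":[0,0,0.1],"gripper":1},{"rot":[0,0,0],"offset":[0,0,0.1],"gripper":1}]'

```text
time_s: 3.2
position: [0.6068, -0.2949, 0.1582]
tcp_rot: [[1.0, 0.0, -0.0], [0.0, -1.0, 0.0], [-0.0, -0.0, -1.0]]
force: [-0.2, -0.0, -0.3]
opening: 0.537
```

Emit:
arm_command --targets '[{"rot":[0,0,0],"offset":[0,0,0],"gripper":1},{"rot":[0,0,0],"offset":[0,0,0],"gripper":1},{"rot":[0,0,0],"offset":[0,0,0],"gripper":1},{"rot":[0,0,0],"offset":[0,0,0],"gripper":1},{"rot":[0,0,0],"offset":[0,0,0],"gripper":1},{"rot":[0,0,0],"offset":[0,0,0],"gripper":1}]'

```text
time_s: 3.8
position: [0.6069, -0.295, 0.1583]
tcp_rot: [[1.0, 0.0, 0.0], [0.0, -1.0, -0.0], [0.0, 0.0, -1.0]]
force: [-0.0, -0.6, 0.1]
opening: 0.267
```

Emit:
arm_command --targets '[{"rot":[0,0,0],"offset":[0,0,0],"gripper":1},{"rot":[0,0,0],"offset":[0,0,-1],"gripper":1},{"rot":[0,0,0],"offset":[0,0,-2.5],"gripper":1},{"rot":[0,0,0],"offset":[0,0,-4.5],"gripper":1},{"rot":[0,0,0],"offset":[0,0,-7],"gripper":1},{"rot":[0,0,0],"offset":[0,0,-10],"gripper":1},{"rot":[0,0,0],"offset":[0,0,-13],"gripper":1},{"rot":[0,0,0],"offset":[0,0,-13],"gripper":1}]'

```text
time_s: 4.6
position: [0.6087, -0.2962, 0.2942]
tcp_rot: [[1.0, 0.0, 0.009], [0.0, -1.0, -0.007], [0.009, 0.007, -1.0]]
force: [1.7, -1.2, -5.6]
opening: 0.271
```

```bash
python3 - <<'E'
from h import *
c=cap('side');s=bot.read_state();print(s['position'].round(4),s['force'].round(1),s['moment'].round(2),s['opening'])
cv2.imwrite('pics/lift.png',cv2.resize(c['frame'][60:200,230:370],(600,600),interpolation=3)[:,:,::-1])
E
```

```text
[ 0.6076 -0.2955  0.2911] [ 0.3 -0.  -7. ] [ 0.04 -0.07 -0.01] 0.27251863102197793
```

View pics/lift.png

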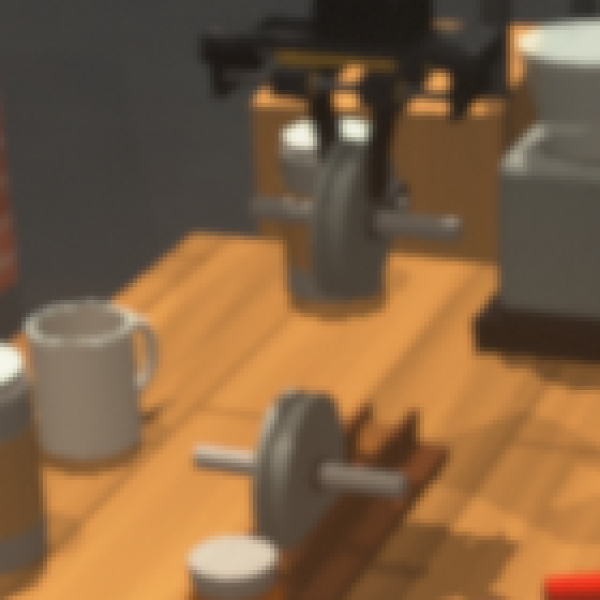

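The wheel is held with its shaft level, and the plain wheel is still in its seat. Carrying it to the stand.

Emit:
arm_command --targets '[{"rot":[0,0,0],"offset":[0,-1,0],"gripper":1},{"rot":[0,0,-1],"offset":[-0.3,-3,0],"gripper":1},{"rot":[0,0,-2],"offset":[-0.6,-6,0],"gripper":1},{"rot":[0,0,-3],"offset":[-0.9,-9.5,0],"gripper":1},{"rot":[0,0,-4],"offset":[-1.2,-13,0],"gripper":1},{"rot":[0,0,-5],"offset":[-1.5,-16.5,0],"gripper":1},{"rot":[0,0,-6],"offset":[-1.8,-20,0],"gripper":1},{"rot":[0,0,-6],"offset":[-2.1,-23.5,0],"gripper":1}]'

```text
time_s: 5.45
position: [0.5836, -0.0574, 0.2856]
tcp_rot: [[0.994, 0.105, -0.006], [0.105, -0.994, 0.002], [-0.006, -0.003, -1.0]]
force: [0.7, -0.0, -6.8]
opening: 0.273
```

```bash
python3 - <<'E'
from h import *
s=bot.read_state();print(s['position'].round(4),s['tcp_rot'].round(4).tolist(),s['opening'])
E
```

```text
[ 0.5836 -0.0574  0.2856] [[0.9945, 0.105, -0.0058], [0.105, -0.9945, 0.0022], [-0.0055, -0.0028, -1.0]] 0.272856045172573
```

Emit:
arm_command --targets '[{"rot":[0,0,-1],"offset":[0.1,-3.5,0],"gripper":1},{"rot":[0,0,-2],"offset":[0.2,-7.5,0],"gripper":1},{"rot":[0,0,-3],"offset":[0.3,-12,0],"gripper":1},{"rot":[0,0,-4],"offset":[0.4,-17,0],"gripper":1},{"rot":[0,0,-4.6],"offset":[0.5,-22,0],"gripper":1},{"rot":[0,0,-4.6],"offset":[0.7,-26,0],"gripper":1},{"rot":[0,0,-4.6],"offset":[0.7,-28,0],"gripper":1},{"rot":[0,0,-4.6],"offset":[0.7,-28.6,0],"gripper":1}]'

```text
time_s: 6.25
position: [0.56, 0.2282, 0.2857]
tcp_rot: [[0.982, 0.188, -0.006], [0.188, -0.982, 0.0], [-0.006, -0.001, -1.0]]
force: [-0.2, 0.1, -6.1]
opening: 0.274
```

Emit:
arm_command --targets '[{"rot":[0,0,0],"offset":[0,0,3],"gripper":1},{"rot":[0,0,0],"offset":[0,0,6],"gripper":1},{"rot":[0,0,0],"offset":[0,0,8],"gripper":1},{"rot":[0,0,0],"offset":[0,0,8],"gripper":1},{"rot":[0,0,0],"offset":[0,0,8],"gripper":1}]'

```text
time_s: 6.75
position: [0.5622, 0.2245, 0.2073]
tcp_rot: [[0.983, 0.183, -0.003], [0.183, -0.983, -0.001], [-0.003, 0.0, -1.0]]
force: [0.3, 0.3, -5.0]
opening: 0.275
```

```bash
python3 - <<'E'
from h import *
for i in range(3): c=cap('side');s=bot.read_state();print(s['position'].round(4),s['tcp_rot'].round(4).tolist(),s['opening'],s['force'].round(1))
cv2.imwrite('pics/pre.png',cv2.resize(c['frame'][170:300,190:320],(600,600),interpolation=3)[:,:,::-1])
E
```

```text
[0.5632 0.2248 0.2085] [[0.983, 0.1835, 0.0005], [0.1835, -0.983, -0.0001], [0.0005, 0.0001, -1.0]] 0.2767557139532283 [ 0.4  0.6 -5.7]
[0.5636 0.225  0.2092] [[0.983, 0.1836, 0.0021], [0.1836, -0.983, 0.0003], [0.0021, 0.0001, -1.0]] 0.2729472137444193 [-0.2 -0.1 -5.3]
[0.5637 0.2251 0.2096] [[0.983, 0.1836, 0.0027], [0.1836, -0.983, 0.0005], [0.0028, 0.0, -1.0]] 0.27528574529718697 [-0.2  0.7 -6.2]
```

View pics/pre.png

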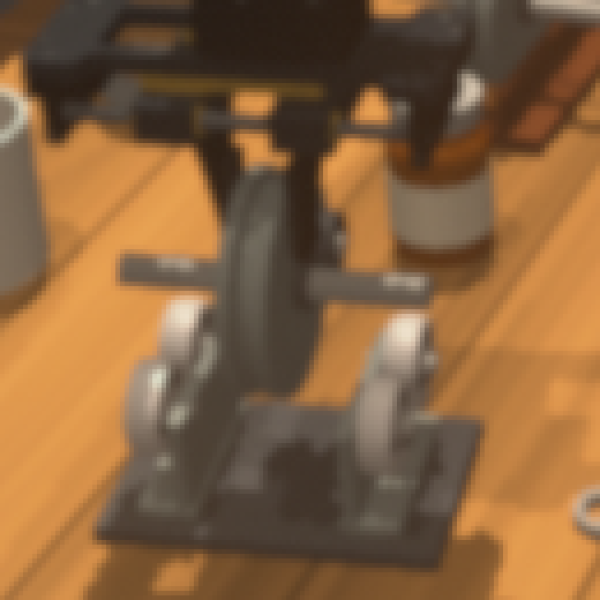

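The shaft is centred over both roller pairs, perhaps about 2 mm towards +x. Correcting that and descending slowly while watching the force.

Emit:
arm_command --targets '[{"rot":[0,0,0],"offset":[-0.15,0,1],"gripper":1},{"rot":[0,0,0],"offset":[-0.15,0,2.2],"gripper":1},{"rot":[0,0,0],"offset":[-0.15,0,3],"gripper":1},{"rot":[0,0,0],"offset":[-0.15,0,3.4],"gripper":1},{"rot":[0,0,0],"offset":[-0.15,0,3.5],"gripper":1},{"rot":[0,0,0],"offset":[-0.15,0,3.5],"gripper":1}]'

```text
time_s: 7.5
position: [0.5614, 0.225, 0.173]
tcp_rot: [[0.983, 0.184, -0.0], [0.184, -0.983, -0.0], [-0.0, 0.0, -1.0]]
force: [-0.4, 0.4, -6.1]
opening: 0.275
```

```bash
python3 - <<'E'
from h import *
for i in range(3): c=cap('side');s=bot.read_state();print(s['position'].round(4),s['opening'],s['force'].round(1),s['moment'].round(2))
E
```

```text
[0.5615 0.225  0.1733] 0.26991429615218215 [ 0.2  1.  -5.8] [ 0.04 -0.15 -0.  ]
[0.5616 0.225  0.1735] 0.27551124772126195 [-0.8 -0.3 -5.8] [ 0.   -0.08 -0.  ]
[0.5616 0.225  0.1736] 0.2755611628858049 [-0.5 -0.3 -6.4] [ 0.   -0.12 -0.01]
```

Emit:
arm_command --targets '[{"rot":[0,0,0],"offset":[0,0,0.1],"gripper":1},{"rot":[0,0,0],"offset":[0,0,0.2],"gripper":1},{"rot":[0,0,0],"offset":[0,0,0.3],"gripper":1},{"rot":[0,0,0],"offset":[0,0,0.3],"gripper":1}]'

```text
time_s: 8.05
position: [0.5612, 0.2249, 0.1701]
tcp_rot: [[0.983, 0.184, -0.0], [0.184, -0.983, -0.0], [-0.0, 0.0, -1.0]]
force: [-0.0, -0.9, -6.9]
opening: 0.275
```

```bash
python3 - <<'E'
from h import *
for i in range(3): c=cap('side');s=bot.read_state();print(s['position'].round(4),s['opening'],s['force'].round(1),s['moment'].round(2))
E
```

```text
[0.5612 0.2249 0.1702] 0.2774114418499453 [-0.4  0.6 -5.5] [ 0.03 -0.   -0.01]
[0.5613 0.2249 0.1702] 0.27339272441643053 [-0.5  0.1 -7. ] [ 0.03 -0.11  0.04]
[0.5613 0.2249 0.1703] 0.2763592191072524 [-0.4  0.6 -6.8] [ 0.08 -0.09 -0.02]
```

Emit:
arm_command --targets '[{"rot":[0,0,0],"offset":[0,0,0.05],"gripper":1},{"rot":[0,0,0],"offset":[0,0,0.1],"gripper":1},{"rot":[0,0,0],"offset":[0,0,0.15],"gripper":1},{"rot":[0,0,0],"offset":[0,0,0.15],"gripper":1}]'

```text
time_s: 8.6
position: [0.5615, 0.2248, 0.1692]
tcp_rot: [[0.983, 0.184, 0.0], [0.184, -0.983, -0.0], [0.0, 0.0, -1.0]]
force: [0.5, -1.3, -2.4]
opening: 0.268
```

```bash
python3 - <<'E'
from h import *
for i in range(3): c=cap('side');s=bot.read_state();print(s['position'].round(4),s['opening'],s['force'].round(1),s['moment'].round(2))
cv2.imwrite('pics/con.png',cv2.resize(c['frame'][170:300,190:320],(600,600),interpolation=3)[:,:,::-1])
E
```

```text
[0.5615 0.2248 0.1691] 0.2743767937271078 [-0.4 -1.2 -3. ] [-0.23  0.13  0.11]
[0.5614 0.2248 0.1691] 0.2733198037234379 [-0.4 -1.  -2.2] [-0.24  0.02  0.13]
[0.5614 0.2248 0.1691] 0.27974557576523384 [ 0.8 -1.5 -1.8] [-0.2   0.13  0.11]
```

View pics/con.png

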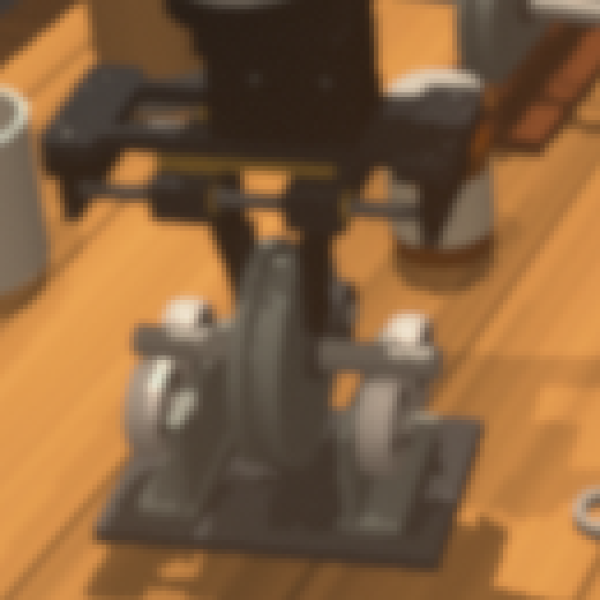

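```bash
python3 - <<'E'
from h import *
c=cap('side');e=np.array([np.cos(.185),np.sin(.185),0]);g=np.array([-e[1],e[0],0])
def P(x,y):
    o=np.array([x,y,0]);r=[proj(c,o+a*e+b*g+[0,0,.062])[0] for b in(.025,-.025) for a in(.056,-.056)]
    sh=[proj(c,o+a*e+[0,0,.082]) for a in(.075,-.075)]
    print(x,y,'near mid',np.mean(r[:2]).round(2),'back mid',np.mean(r[2:]).round(2),'shaft',np.round(sh,1).tolist(),np.mean(sh,0).round(2))
P(.5614,.2248);P(.5640,.2248)
cv2.imwrite('pics/z.png',cv2.resize(c['frame'][228:280,210:294],(798,494),interpolation=3)[:,:,::-1])
E
```

```text
0.5614 0.2248 near mid 249.16 back mid 255.27 shaft [[218.8, 241.8], [284.4, 246.9]] [251.63 244.38]
0.564 0.2248 near mid 248.09 back mid 254.23 shaft [[217.8, 241.6], [283.3, 246.7]] [250.57 244.17]
```

View pics/z.png

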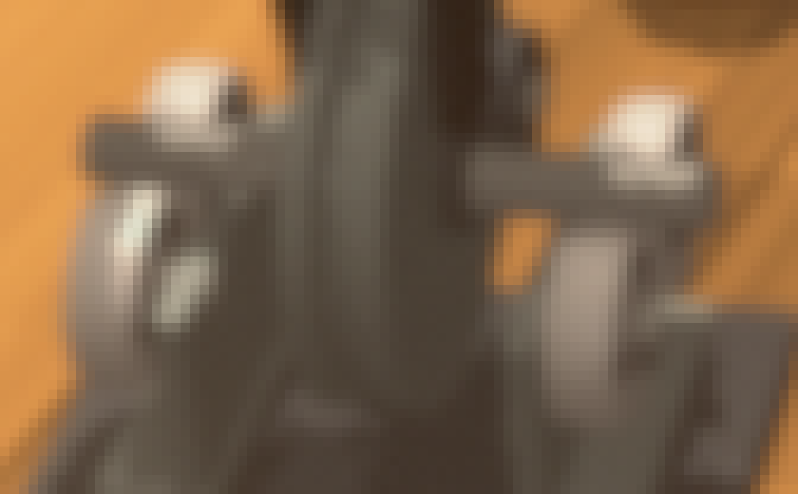

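The shaft is resting between the rollers, with ends at (219,241) and (285,247). The wheel sits about 1.5–2.5 mm short in x relative to the rollers. I'll lift slightly, nudge +2 mm and lower again.

Emit:
arm_command --targets '[{"rot":[0,0,0],"offset":[0,0,-0.3],"gripper":1},{"rot":[0,0,0],"offset":[0.1,0.05,-0.5],"gripper":1},{"rot":[0,0,0],"offset":[0.2,0.05,-0.5],"gripper":1},{"rot":[0,0,0],"offset":[0.2,0.05,-0.3],"gripper":1},{"rot":[0,0,0],"offset":[0.2,0.05,-0.15],"gripper":1},{"rot":[0,0,0],"offset":[0.2,0.05,-0.05],"gripper":1},{"rot":[0,0,0],"offset":[0.2,0.05,0.02],"gripper":1},{"rot":[0,0,0],"offset":[0.2,0.05,0.02],"gripper":1}]'

```text
time_s: 9.6
position: [0.5631, 0.225, 0.169]
tcp_rot: [[0.983, 0.184, -0.0], [0.184, -0.983, 0.0], [-0.0, -0.0, -1.0]]
force: [-1.9, 0.3, -0.9]
opening: 0.274
```

Emit:
arm_command --targets '[{"rot":[0,0,0],"offset":[0,0,0],"gripper":0.65},{"rot":[0,0,0],"offset":[0,0,0],"gripper":0.55},{"rot":[0,0,0],"offset":[0,0,0],"gripper":0.4},{"rot":[0,0,0],"offset":[0,0,0],"gripper":0.4},{"rot":[0,0,0],"offset":[0,0,0],"gripper":0.4},{"rot":[0,0,0],"offset":[0,0,0],"gripper":0.4}]'

```text
time_s: 10.2
position: [0.5634, 0.2247, 0.1686]
tcp_rot: [[0.983, 0.184, 0.0], [0.184, -0.983, -0.0], [0.0, 0.0, -1.0]]
force: [0.6, 0.2, 0.0]
opening: 0.588
```

Emit:
arm_command --targets '[{"rot":[0,0,0],"offset":[0,0,-2],"gripper":0.4},{"rot":[0,0,0],"offset":[0,0,-5],"gripper":0.4},{"rot":[0,0,0],"offset":[0,0,-9],"gripper":0.4},{"rot":[0,0,0],"offset":[0,0,-13],"gripper":0.4},{"rot":[0,0,0],"offset":[0,8,-14],"gripper":0.4},{"rot":[0,0,0],"offset":[-5,16,-14],"gripper":0.4},{"rot":[0,0,0],"offset":[-10,22,-14],"gripper":0.4},{"rot":[0,0,0],"offset":[-10,28,-14],"gripper":0.4}]'

```text
time_s: 11.0
position: [0.5319, 0.0307, 0.3077]
tcp_rot: [[0.983, 0.185, -0.001], [0.185, -0.983, 0.0], [-0.001, -0.0, -1.0]]
force: [1.1, -0.3, 0.1]
opening: 0.598
```

Emit:
arm_command --targets '[{"rot":[0,0,0],"offset":[0,5,0],"gripper":0.4},{"rot":[0,0,0],"offset":[0,10,0],"gripper":0.4},{"rot":[0,0,0],"offset":[0,15,0],"gripper":0.4},{"rot":[0,0,0],"offset":[0,20,0],"gripper":0.4},{"rot":[0,0,0],"offset":[0,25,0],"gripper":0.4},{"rot":[0,0,0],"offset":[0,30,0],"gripper":0.4},{"rot":[0,0,0],"offset":[0,30,0],"gripper":0.4},{"rot":[0,0,0],"offset":[0,30,0],"gripper":0.4}]'

```text
time_s: 11.8
position: [0.5885, -0.2643, 0.3069]
tcp_rot: [[0.983, 0.182, -0.001], [0.182, -0.983, 0.001], [-0.001, -0.001, -1.0]]
force: [-0.8, 1.0, -0.1]
opening: 0.601
```

```bash
python3 - <<'E'
from h import *
a=cap('top')['frame'][110:210,170:290];b=cap('side')['frame'][200:300,190:310]
for i in range(100): p=cap('side')['frame']
e=cap('side')['frame'];t=cap('top')['frame']
print(np.abs(e.astype(int)-p)[200:300,190:310].mean(),bot.read_state()['time_s'],bot.read_state()['opening'])
f=lambda x:cv2.resize(x,(396,330-30),interpolation=3)
cv2.imwrite('pics/end.png',np.vstack([np.hstack([f(b),f(e[200:300,190:310])]),np.hstack([f(t[110:210,170:290]),f(t[90:190,360:480])])])[:,:,::-1])
E
```

```text
0.36786111111111114 17.0 0.600826364888327
```

View pics/end.png

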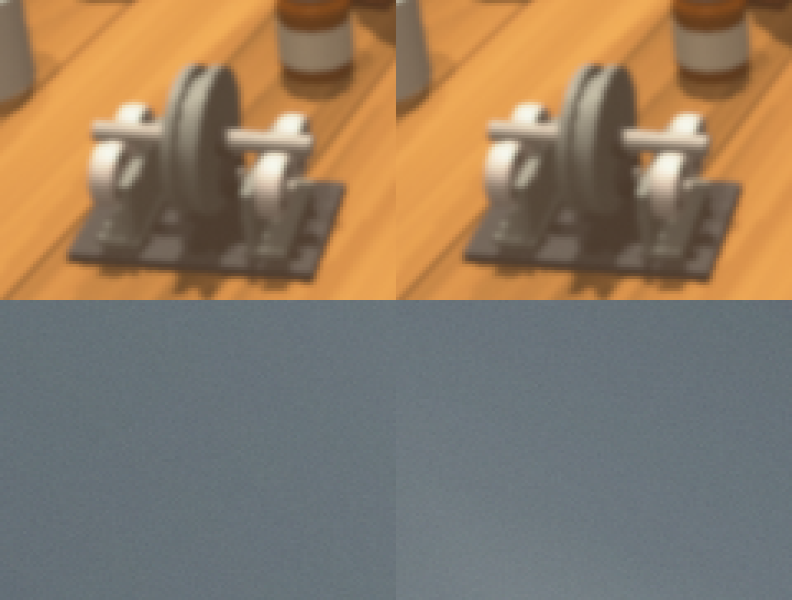

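The wheel hangs between the pairs and looks steady, but the arm blocks the top view. Moving it aside for a last check.

Emit:
arm_command --targets '[{"rot":[0,0,0],"offset":[-4,2,0],"gripper":0.4},{"rot":[0,0,0],"offset":[-8,4,0],"gripper":0.4},{"rot":[0,0,0],"offset":[-12,6,0],"gripper":0.4},{"rot":[0,0,0],"offset":[-16,8,0],"gripper":0.4},{"rot":[0,0,0],"offset":[-20,10,0],"gripper":0.4},{"rot":[0,0,0],"offset":[-24,12,0],"gripper":0.4},{"rot":[0,0,0],"offset":[-27,14,0],"gripper":0.4},{"rot":[0,0,0],"offset":[-27,14,0],"gripper":0.4}]'

```text
time_s: 17.8
position: [0.3462, -0.4539, 0.3078]
tcp_rot: [[0.984, 0.179, -0.001], [0.179, -0.984, -0.003], [-0.001, 0.002, -1.0]]
force: [0.3, -0.3, 0.1]
opening: 0.599
```

```bash
python3 - <<'E'
from h import *
p=cap('side')['frame']
for i in range(20): cap('side')
e=cap('side')['frame'];t=cap('top')['frame']
print(np.abs(e.astype(int)-p)[200:300,190:310].mean(),bot.read_state()['time_s'])
f=lambda x:cv2.resize(x,(396,330),interpolation=3)
cv2.imwrite('pics/end2.png',np.hstack([f(t[110:210,170:290]),f(t[90:190,370:490])])[:,:,::-1])
E
```

```text
0.40444444444444444 18.95
```

View pics/end2.png

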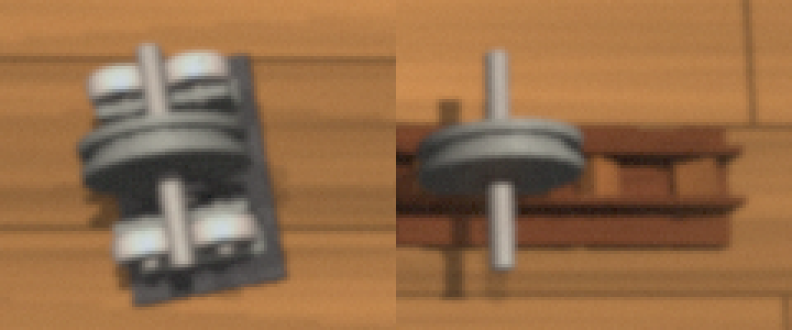

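The top view shows the shaft lying between both roller pairs with the wheel midway. No weight shows at the sides or on top, so it is underneath. The plain wheel is in its seat and nothing is moving. Handing in.

```bash
python3 -c "
from h import *
ticket.hand_in()"
```

```text
the job is handed in; nothing more can be done
```

The weighted wheel is lying across the four rollers of the grey stand, hanging about midway between the two pairs. I gripped it by its upper rim, lifted it straight out of the rack and lowered it until the rollers carried its weight. Then I let go, moved the arm clear and handed in at about 19 s.

**Last checks:**
- **Rest:** side pictures taken about 1 s apart, some 8 s after release, differed only by noise, so the wheel was still.
- **Heavy side:** I could not see the weights directly. None showed at the sides or top of the wheel in either view, which fits the heavy side being down.
- **Left alone:** the plain wheel was still in its seat. I did not touch the pink stand, but I did not check it again at the end.

**Disagreement:** my estimates of the stand's centre from its base corners and from its rollers differed by about 3 mm in x. The first touchdown looked 1.5–2.5 mm off, so I lifted the wheel slightly, moved it 2 mm and set it down again before letting go. "Midway" is therefore good to a few millimetres.

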